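Set up the needle-file rack

ROBOT

A 6-joint arm with a two-finger parallel gripper is mounted at the origin on the work surface. World frame = base frame: x ahead of the robot, y to its left, z up, the work surface at z = 0. Lengths are in m, angles in rad, forces in N, time in s.
With the tool pointing down it reaches from about 0.35 to 0.925 m from the base axis. Payload 6.4 kg.
Tool frame: the origin (TCP) lies between the finger pads; the fingertips stand 17 mm ahead of it and the grasp point (between the pads) lies 2 mm behind it; x points along the fingers, y is the direction in which the jaws open and shut, and the axes are right-handed (so a half turn about x gives the same grasp; the last joint's range is limited). The gripper opens to 85 mm and grips with 20 to 120 N. Pads are 22 mm wide; open, the fingers measure 114 mm over their backs; the gripper's body (76 mm by 85 mm) begins 54 mm behind the grasp point. The pads swing forward as they close: fully open they stand 13 mm farther back than shut.
Start: joints at [-1.307, 0.245, 1.558, -0, 1.339, -0.174], TCP at [0.276, -0.589, 0.224] pointing down, gripper open.
Joint ranges: [-3.13, 3.13], [-1.02, 2.26], [0.13, 2.54], [-0.95, 4.09], [0.21, 2.88], [-2.74, 2.74]. Speed limits (rad/s): [2.57, 2.57, 3.14, 3.14, 3.14, 3.14].

INTERFACE

Orientations are given as a rotation vector (axis times angle).
In Python, from cell import r gives the robot as it stands. The module is installed in compiled form; this text tells all that it offers.
- The arm moves only by the tool drive_tool, never from a script. Its argument "series" is a list that holds one entry, the list of rows, each a list of 7 numbers: the finger opening in cm, from 0 to 8.54, then the shift along the tool's x, y, z in cm, then the turn, a rotation vector about the tool's x, y, z in rad. In form: [[[grip, x, y, z, rx, ry, rz], ...]]. A call has exactly 8 rows; each row shifts and turns the commanded pose from where the row before left it, along the tool's axes as they then stand; what a row does not reach is not made up. A row lasts 1/8 s, in which the tool goes at most 62.5 mm and 10.7 degrees, less where a joint would pass 70% of its speed; a pose out of reach is approached as far as the arm can. A call is refused whole if a number of a shift passes 6.25 or a number of a turn 0.188, either way. A call with a gripper value outside its range is refused whole. The fingers move at their own pace and stop on an object; "squeeze" is the grip in N (left out, the last holds). Time passes only in rows, so rows that do not move let the fingers close, or fill a call up. It gives the time, the measured TCP pose, the force and the opening at its end, in the units of the state.
- r.state(): the state, without advancing time (a new reading comes with each control period).
- r.capture(name): name is "scene" or "top" or "wrist"; returns a dict with "color" (480x640x3 uint8, blue, green, red), "K" (3x3 intrinsics, pixels), "dist" ([k1, k2, p1, p2, k3] as OpenCV has them; the pictures are not rectified), "pose" (4x4, takes a point from camera to world coordinates). Camera axes: x right, y down, z forward; pixel columns grow to the right and rows downward; lengths in m; the calibration is good to about 2 mm. A picture is of the moment at which its call begins. There is no depth.
- r.sign_off(): hands the job in, once; it reports no verdict.
The state is a dict: "clock": time; "qpos": joint angles; "dq": joint speeds; "tau": joint torques, N m; "position": TCP position; "orientation": TCP orientation; "wrist_force": force on the tool from outside, world axes, zero at the start; "torque": the same for the moment, N m; "finger_gap": opening from 0.0 (shut) to 1.0 (fully open).
Only numpy, scipy, OpenCV 4.12 (cv2) and the standard library are available. Lean on these libraries where they do the work, as an engineer would, in place of code of your own. Each camera call takes 0.05 s, during which the arm holds its last target. There are 200 camera calls.

TASK

The needle-file rack on the jeweller's bench has its kickstand folded up and is slumped forward on its hinge. First, while the rack still leans forward, flip the kickstand over the top and all the way down to its stop; then take the rack by its top bar, bring it upright and keep holding it there, because it is front-heavy and tips forward again when let go: you finish while still holding the bar, with the rack still. Leave the rack's heavy foot where it stands and do not disturb the tray, bowl and brush.

Things in the scene. Friction and masses are not known exactly. Their poses are not given: they have to be found in the camera images.
- rack_base: loose, heavy (4.5 kg) dark steel foot plate, 175 x 170 x 20 mm, flat on the bench. Origin on its underside, straight below the rack's hinge; x to the rack's back, y to its left, z up; at yaw 0 its front faces the robot. It reaches 120 mm to the front (-x), 55 mm to the back, 85 mm to either side. The hinge line runs along y, 30 mm above the bench
- rack (a joint): lean of the rack about its hinge, rad: 0 upright, positive to the front (-x of rack_base); travel -0.35 to 0.36, starts slumped at 0.36. Free-swinging, about 1 kg, front-heavy; some 2 N back on the top bar raises it. Two 12 mm posts 150 mm apart carry a plywood board, needle files and a ledge on the front, all ending 35 mm or more below the top bar
- top_bar: round steel top bar, 14 mm diameter, 166 mm long along its y, fixed across the tops of the two posts (posts at 75 mm either side); free space below it between the posts. Origin at the bar's middle, 200 mm from the hinge line (230 mm above the bench when upright); it leans with the rack
- kickstand (a joint): turn of the kickstand about the hub, rad: 0 folded up (start, 12 degrees to the +y side of straight up), 3.49 fully down at its stop (8 degrees past straight down). It goes over the top to the rack's -y side and down round there. Weighted: let go under 0.4 rad it drops back to 0, past 0.55 it falls by itself to its stop in 1 to 1.5 s and stays. Under 2 N near the foot turns it
- kick_hub (a point): the kickstand's hub on the middle of the rack's back, 110 mm from the hinge line, 25 mm behind the rack's mid-plane; the kickstand turns about the rack's front-to-back line through it. Once down, the foot meets the bench just as the rack comes upright and keeps the rack from going further back
- kick_foot (a point): centre of the kickstand's rubber foot, an 18 mm ball on a 12 mm round steel leg. The foot is 133 mm from the hub's axis and 50 mm behind the hub. Folded up it is the rack's highest point and lies behind the top bar; its outer 35 mm stands free. A 24 mm steel knob sticks out 44 mm from the leg, 78 mm from the axis, on its +y side when folded up
- tool_tray: open cardboard tray with steel tools, 240 x 85 x 35 mm, leave alone; origin under its centre, long side along x
- steel_bowl: steel bowl, 100 mm across, 40 mm high, leave alone; origin under its centre
- flat_brush: brush with wooden handle lying on the bench along its x, leave alone

How it is judged:
On the way, in this order (a step that is already met when the one before it is completed fails the run):
1. the kickstand is fully down while the rack still leans forward (value of joint kickstand above 3.38 rad and value of joint rack above 0.15 rad), for 0.2 s.
2. the rack is upright, held by its top bar (value of joint rack between -0.09 and 0.09 rad and contact force between the fingers and top_bar above 0.5 N), for 0.3 s.
At the end, for the whole second after the job is handed in: The kickstand is down within 0.11 rad of its stop; the rack stands within 0.09 rad of upright and is still (under 0.1 rad/s); the fingers bear on the top bar with more than 0.5 N; the foot plate lies flat, within 40 mm of where it was (all of step 2 and value of joint kickstand above 3.38 rad and velocity of joint rack between -0.1 and 0.1 rad/s and angle between rack_base's own z axis and vertical below 0.05 rad and distance of rack_base from where it was at the start of the episode below 0.04 m); the arm keeps its last pose, push and grip.
It fails at once if the tray, bowl or brush was disturbed (moved over 30 mm) (distance of any of tool_tray, steel_bowl, flat_brush from where it was at the start of the episode above 0.03 m).
It fails at once if the rack's foot was shoved more than 40 mm or tipped (distance of rack_base from where it was at the start of the episode above 0.04 m or angle between rack_base's own z axis and vertical above 0.2 rad).
It also fails if it takes over 48 s, if anything falls off the work surface, if the arm or the gripper's body presses on something with over 40 N, if the wrist force passes 120 N, or if a joint passes its speed limit or range.

## Working session

There is one attempt and no reset: what is moved stays moved. The work goes in short steps, Python scripts to look and compute and a tool call to move; the robot and the scene stay as the last step left them, time stands still between calls to the robot, and variables do not carry over. Pictures are saved under pics/ and viewed, about 8 in all and at most 12, crops included, and the job is handed in when it is done.

Besides the shell and the picture viewer there is one more tool, called after "Call:" as name([rows], argument=value, ...), one row to a line, values as JSON. drive_tool: Moves the arm, as the interface text tells. Its arguments: {"type":"object","properties":{"series":{"type":"array","items":{"type":"array","items":{"type":"array","items":{"type":"number"}}}},"squeeze":{"type":"number"}},"required":["series"]}

```bash
mkdir -p pics
python3 - <<'E'
from cell import r
import cv2,numpy as np,pickle
s=r.state();print(s)
d={}
for n in("scene","top"):
    c=r.capture(n);d[n]=c;cv2.imwrite(f"pics/{n}0.png",c["color"]);print(n,c["K"].tolist(),c["dist"],np.round(c["pose"],3).tolist())
pickle.dump(d,open("c0.pkl","wb"))
E
```

```text
{'clock': 0.0, 'qpos': array([-1.30709041e+00,  2.45841662e-01,  1.55900719e+00,  2.84184820e-05,
        1.33870396e+00, -1.74121099e-01]), 'dq': array([-0.00030655, -0.0007965 ,  0.00102869,  0.00110047,  0.00089748,
       -0.0001256 ]), 'tau': array([ 2.18581754e-04, -4.29512608e+01, -3.26127434e+01, -1.56808587e-04,
        5.33164479e-03, -3.92774794e-06]), 'position': array([ 0.27543125, -0.58813189,  0.22336636]), 'orientation': array([ 1.97977606,  0.4424522 , -1.97989805]), 'wrist_force': array([-1.05582966, -0.47725477, -0.54938491]), 'torque': array([ 0.00563017,  0.02498744, -0.01650091]), 'finger_gap': 0.9984704930283128}
scene [[537.6461543180823, 0.0, 328.46173650305883], [0.0, 537.6461543180823, 233.83034100520476], [0.0, 0.0, 1.0]] [-0.12351538  0.          0.          0.          0.        ] [[-0.746, 0.541, -0.388, 1.003], [0.666, 0.608, -0.432, 0.486], [0.003, -0.581, -0.814, 1.141], [0.0, 0.0, 0.0, 1.0]]
top [[605.3799095648211, 0.0, 309.4393549332362], [0.0, 605.3799095648211, 240.27426670866282], [0.0, 0.0, 1.0]] [0.05899654 0.         0.         0.         0.        ] [[0.011, -0.993, 0.114, 0.339], [-1.0, -0.014, -0.02, 0.007], [0.021, -0.113, -0.993, 1.897], [0.0, 0.0, 0.0, 1.0]]
```

View pics/scene0.png

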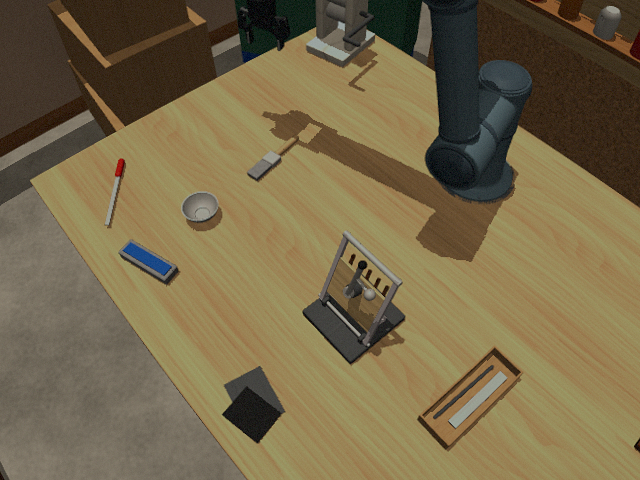

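View pics/top0.png

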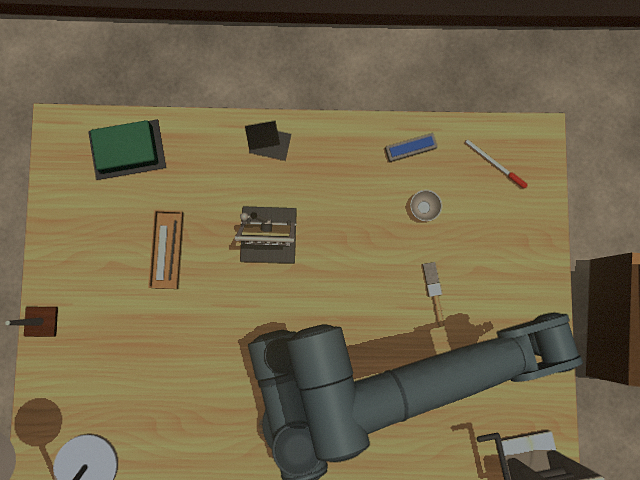

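The scene picture shows the rack around (355,300), with the tray at (470,397). In the top picture the rack is at (268,235), the tray at (167,250), the bowl at (425,207) and the brush at (433,290). I'll enlarge the rack in both.

Run:
```python
import cv2,numpy as np
a=cv2.imread("pics/top0.png")[200:270,225:305];b=cv2.imread("pics/scene0.png")[225:365,295:410]
a=cv2.resize(a,None,fx=5,fy=5,interpolation=cv2.INTER_CUBIC)
b=cv2.resize(b,None,fx=3.5,fy=3.5,interpolation=cv2.INTER_CUBIC)
o=np.zeros((490,803,3),np.uint8)[:,:803];o[:350,:400]=a;o[:490,400:400+b.shape[1]]=b[:490,:403];cv2.imwrite("pics/crop.png",o[:,:800])
```

```text
(no output)
```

View pics/crop.png

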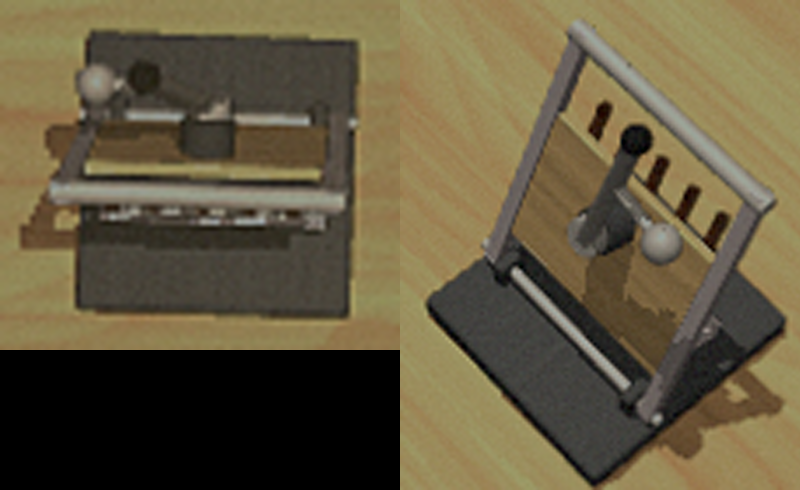

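```bash
cat > h.py <<'E'
import cv2,numpy as np
from scipy.spatial.transform import Rotation as R
def proj(c,P):
    T=np.linalg.inv(c["pose"]);return cv2.projectPoints(np.atleast_2d(P).astype(float),cv2.Rodrigues(T[:3,:3])[0],T[:3,3],c["K"],c["dist"])[0][:,0]
def rack(p,P,lean):   # rack-frame (origin hinge line) -> world
    P=np.atleast_2d(P);return R.from_euler('z',p[2]).apply(R.from_euler('y',-lean).apply(P)+[0,0,.03])+[p[0],p[1],0]
def kick(th,rad=.133,t=0,x=.075):  # point on the kickstand
    a=np.radians(12)-th;return np.array([x,rad*np.sin(a)+t*np.cos(a),.110+rad*np.cos(a)-t*np.sin(a)])
E
python3 - <<'E'
from h import *;import pickle
from scipy.optimize import least_squares
d=pickle.load(open("c0.pkl","rb"))
B=[[.055,.085,-.01],[.055,-.085,-.01],[-.12,-.085,-.01],[-.12,.085,-.01]]
K=[[0,.083,.2],[0,-.083,.2],kick(0)]
T=np.array([(88,32),(357,40),(349,317),(78,308),(52,190),(344,202),(144,77)])/5+[225,200]
S=(np.array([(595,480),(430,303),(783,325),(768,200),(576,28),(635,138)])-[400,0])/3.5+[295,225]
def f(p,l=.36):
    b=rack(p,B,0);k=rack(p,K,l)
    return np.r_[(proj(d["top"],np.r_[b,k])-T).ravel(),(proj(d["scene"],np.r_[b[[0,1,3]],k])-S).ravel()]
s=least_squares(f,[.7,.1,0],loss='soft_l1');print(s.x,np.round(f(s.x).reshape(-1,2),1).tolist())
p=s.x;np.save("p.npy",p)
print("foot",rack(p,kick(0),.36),"at .6",rack(p,kick(.6),.36),"bar",rack(p,[0,0,.2],.36))
from cell import r
q=r.state();print(R.from_rotvec(q["orientation"]).as_matrix().round(3))
E
```

```text
[ 0.60454153  0.09786495 -0.01728135] [[-0.5, -0.9], [0.0, -0.8], [-0.1, -0.6], [-0.8, -0.4], [-0.7, -0.1], [0.5, -0.7], [-0.0, -0.4], [0.1, -0.9], [-1.6, -2.4], [2.2, -3.1], [0.5, 1.3], [-0.2, -1.0], [0.7, -0.4]]
foot [[0.59063498 0.12576168 0.28112343]] at .6 [[0.59178613 0.04744384 0.27447006]] bar [[0.5340972  0.09908245 0.21717936]]
[[-0.     0.424 -0.906]
 [ 0.002 -0.906 -0.424]
 [-1.    -0.002 -0.   ]]
```

Call:
drive_tool([
  [[0, -2.5, 0, 0, -0.186, 0, 0], [0, -2.5, 0, 0, -0.186, 0, 0], [0, -2.5, 0, 0, -0.186, 0, 0], [0, -2.5, 0, 0, -0.186, 0, 0], [0, -2.5, 0, 0, -0.186, 0, 0], [0, -2.5, 0, 0, -0.186, 0, 0], [0, 0, 2, -4.8, 0, 0, 0], [0, 0, 2, -4.8, 0, 0, 0]],
], squeeze=30)

```text
clock: 1.1
position: [0.3173, -0.4924, 0.3741]
orientation: [1.223, 1.201, -1.222]
wrist_force: [0.3, 0.9, -0.6]
finger_gap: 0.004
```

Call:
drive_tool([
  [[0, 0, 2, -4.8, 0, 0, 0], [0, 0, 2, -4.8, 0, 0, 0], [0, 0, 2, -4.8, 0, 0, 0], [0, 0, 2, -4.8, 0, 0, 0], [0, 0, 2, -4.8, 0, 0, 0], [0, 0, 2, -4.8, 0, 0, 0], [0, 0, 2, -4.8, 0, 0, 0], [0, 0, 2, -4.8, 0, 0, 0]],
])

```text
clock: 2.1
position: [0.4839, -0.1104, 0.3741]
orientation: [1.222, 1.201, -1.222]
wrist_force: [0.9, -0.8, -0.2]
finger_gap: 0.001
```

Call:
drive_tool([
  [[0, 0, 2, -4.8, 0, 0, 0], [0, 0, 2, -4.8, 0, 0, 0], [0, 0, 2, -4.8, 0, 0, 0], [0, 0, 2, -4.8, 0, 0, 0], [0, 0, 2, -4.8, 0, 0, 0], [0, 0, 2, -4.8, 0, 0, 0], [0, 0, 0, 0, 0, 0, 0], [0, 0, 0, 0, 0, 0, 0]],
])

```text
clock: 3.1
position: [0.6083, 0.1735, 0.3739]
orientation: [1.221, 1.202, -1.223]
wrist_force: [-0.1, 0.2, -1.0]
finger_gap: -0.003
```

```bash
cat > st.py <<'E'
from h import *;from cell import r
s=r.state();M=R.from_rotvec(s["orientation"]).as_matrix();print("t",s["clock"],"pos",s["position"].round(4),"gap",round(s["finger_gap"],3),"F",s["wrist_force"].round(1));print(M.round(3).tolist(),s["qpos"].round(2))
E
python3 st.py; python3 -c "
from h import *;from cell import r
c=r.capture('scene');cv2.imwrite('pics/s1.png',cv2.resize(c['color'][130:380,240:480],None,fx=2.4,fy=2.4))"
```

```text
t 3.1 pos [0.6083 0.1735 0.3739] gap -0.003 F [-0.1  0.2 -1. ]
[[-0.001, 1.0, -0.017], [-0.0, -0.017, -1.0], [-1.0, -0.001, 0.001]] [ 0.1   0.13  1.43 -0.    1.59  0.12]
```

View pics/s1.png

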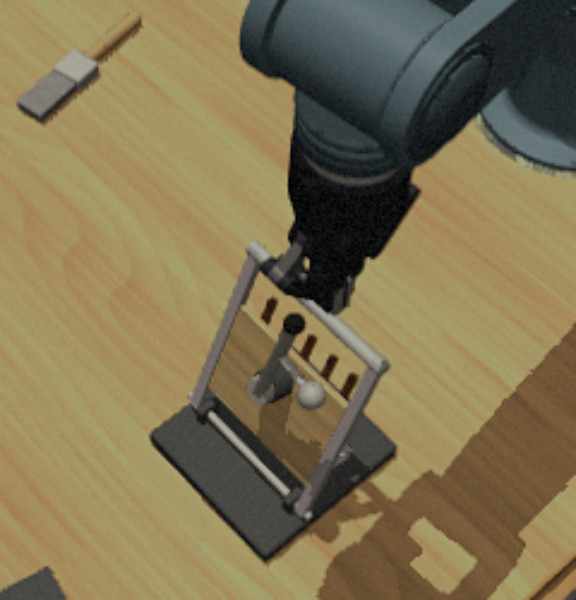

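Call:
drive_tool([
  [[0, 2, -1.3, 0, 0, 0, 0], [0, 2, 0, 0, 0, 0, 0], [0, 2, 0, 0, 0, 0, 0], [0, 1.5, 0, 0, 0, 0, 0], [0, 1.5, 0, 0, 0, 0, 0], [0, 0, 0, 1, 0, 0, 0], [0, 0, 0, 1, 0, 0, 0], [0, 0, 0, 1, 0, 0, 0]],
])

```text
clock: 4.15
position: [0.5956, 0.1431, 0.2856]
orientation: [1.223, 1.2, -1.221]
wrist_force: [-0.5, 0.3, 1.1]
finger_gap: 0.001
```

Call:
drive_tool([
  [[0, 0, 0, 1.3, 0, 0, 0], [0, 0, 0, 1.3, 0, 0, 0], [0, 0, 0, 1.3, 0, 0, 0], [0, 0, 0, 1.3, 0, 0, 0], [0, 0, 0, 1.3, 0, 0, 0], [0, 0, 0, 1.3, 0, 0, 0], [0, 0, 0, 1.3, 0, 0, 0], [0, 0, 0, 0, 0, 0, 0]],
])

```text
clock: 5.15
position: [0.5936, 0.052, 0.2845]
orientation: [1.223, 1.2, -1.223]
wrist_force: [0.1, 0.5, 0.4]
finger_gap: 0.001
```

Call:
drive_tool([
  [[0, 0, 0, 0.3, 0, 0, 0], [0, -1, 0, 0, 0, 0, 0], [0, -3, 0, 0, 0, 0, 0], [0, -3, 0, 0, 0, 0, 0], [0, -2, 0, 0, 0, 0, 0], [0, 0, 0, 0, 0, 0, 0], [0, 0, 0, 0, 0, 0, 0], [0, 0, 0, 0, 0, 0, 0]],
])

```text
clock: 6.15
position: [0.593, 0.05, 0.3727]
orientation: [1.221, 1.203, -1.224]
wrist_force: [-0.7, -0.3, -0.7]
finger_gap: 0.002
```

```bash
python3 st.py; python3 -c "
from h import *;from cell import r
c=r.capture('scene');cv2.imwrite('pics/s2.png',cv2.resize(c['color'][130:380,240:480],None,fx=2.4,fy=2.4))"
```

```text
t 6.15 pos [0.593  0.05   0.3727] gap 0.002 F [-0.7 -0.3 -0.7]
[[-0.003, 1.0, -0.017], [0.0, -0.017, -1.0], [-1.0, -0.003, -0.0]] [-0.11  0.04  1.52  0.    1.59 -0.09]
```

View pics/s2.png

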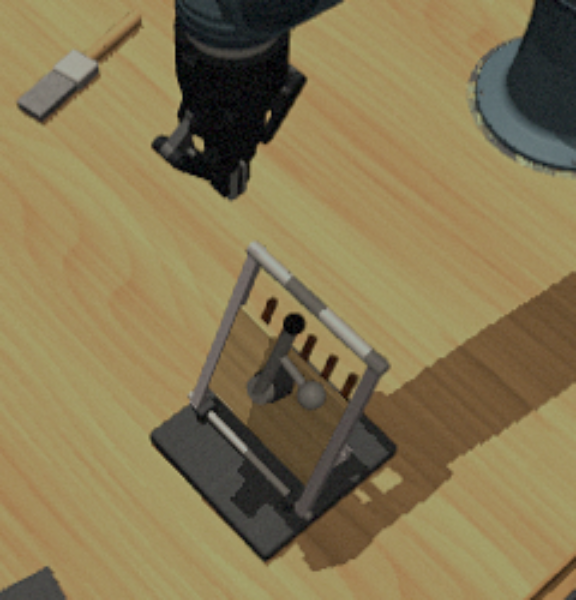

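```bash
python3 -c "
from h import *;from cell import r
s=r.state();c=r.capture('scene');p=np.load('p.npy')
M=R.from_rotvec(s['orientation']).as_matrix()
print((proj(c,np.r_[[s['position'],s['position']+M[:,0]*.017],rack(p,kick(0),.36),rack(p,kick(0,.078,.044),.36),rack(p,[0,0,.2],.36)])-[240,130])*2.4)
t=r.capture('top');cv2.imwrite('pics/t2.png',cv2.resize(t['color'][180:290,200:330],None,fx=4.5,fy=4.5,interpolation=cv2.INTER_CUBIC))
print((proj(t,np.r_[[s['position']],rack(p,kick(0),.36)])-[200,180])*4.5)
"
```

```text
[[229.65736258 194.6588877 ]
 [229.39989186 208.30528204]
 [294.89843101 321.56701238]
 [297.3005014  400.66957088]
 [316.85296143 304.58838646]]
[[364.80692698 130.28378794]
 [241.97573588 157.65796218]]
```

View pics/t2.png

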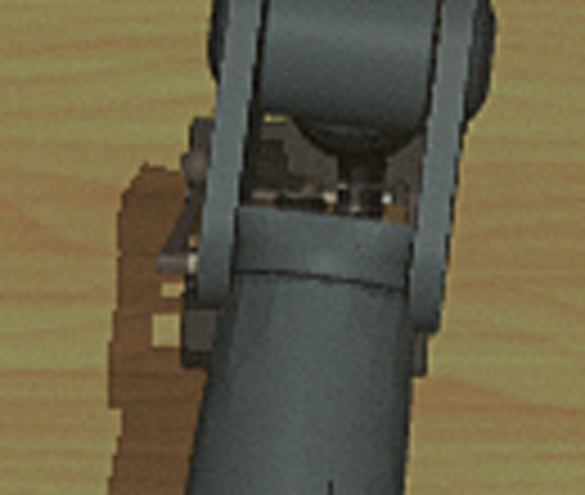

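The tool ended where I commanded it, but the kickstand is back at its folded position. In the picture the fingertip ends about 10 mm higher than I computed, so the fingers probably rode over the ball. I'll go back, set the tips about 14 mm deeper, push, and check partway.

Call:
drive_tool([
  [[0, 0, 0, -4.2, 0, 0, 0], [0, 0, 0, -4.2, 0, 0, 0], [0, 0, 0, -4.1, 0, 0, 0], [0, 2.5, 0, 0, 0, 0, 0], [0, 2.5, 0, 0, 0, 0, 0], [0, 2.5, 0, 0, 0, 0, 0], [0, 2.6, 0, 0, 0, 0, 0], [0, 0, 0, 0, 0, 0, 0]],
])

```text
clock: 7.3
position: [0.5942, 0.1748, 0.2706]
orientation: [1.219, 1.205, -1.226]
wrist_force: [0.4, -0.6, -0.2]
finger_gap: -0.002
```

Call:
drive_tool([
  [[0, 0, 0, 1, 0, 0, 0], [0, 0, 0, 1, 0, 0, 0], [0, 0, 0, 1, 0, 0, 0], [0, 0, 0, 1, 0, 0, 0], [0, 0, 0, 1, 0, 0, 0], [0, 0, 0, 1, 0, 0, 0], [0, 0, 0, 1, 0, 0, 0], [0, 0, 0, 0, 0, 0, 0]],
])

```text
clock: 8.3
position: [0.5944, 0.1042, 0.2734]
orientation: [1.222, 1.201, -1.223]
wrist_force: [1.1, -0.4, -0.1]
finger_gap: 0.002
```

```bash
python3 st.py; python3 -c "
from h import *;from cell import r
c=r.capture('scene');cv2.imwrite('pics/s3.png',cv2.resize(c['color'][180:350,270:430],None,fx=3.5,fy=3.5,interpolation=cv2.INTER_CUBIC))"
```

```text
t 8.3 pos [0.5944 0.1042 0.2734] gap 0.002 F [ 1.1 -0.4 -0.1]
[[-0.0, 1.0, -0.018], [-0.0, -0.018, -1.0], [-1.0, -0.0, 0.0]] [-0.01  0.1   1.63 -0.    1.41  0.  ]
```

View pics/s3.png

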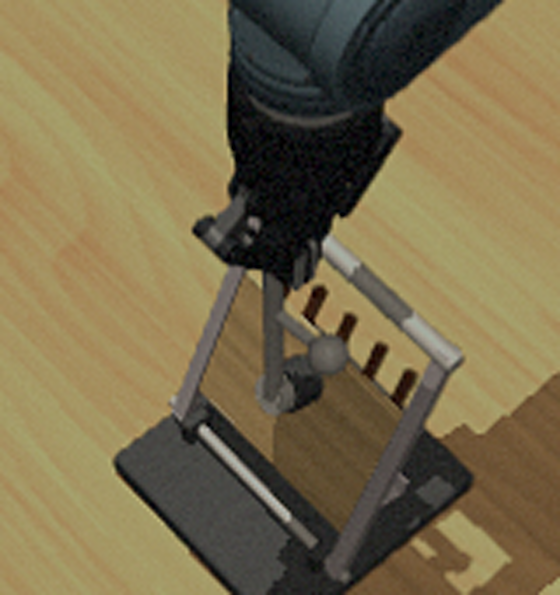

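The picture shows the kickstand leg turned towards -y, now nearly vertical at (272,340), with the knob at (328,353) rising, so the push is working. I'll continue it.

Call:
drive_tool([
  [[0, 0, 0, 1, 0, 0, 0], [0, 0, 0, 1, 0, 0, 0], [0, 0, 0, 1, 0, 0, 0], [0, 0, 0, 1, 0, 0, 0], [0, 0, 0, 1, 0, 0, 0], [0, 0, 0, 1, 0, 0, 0], [0, 0, 0, 1, 0, 0, 0], [0, 0, 0, 0, 0, 0, 0]],
])

```text
clock: 9.35
position: [0.5932, 0.0342, 0.2735]
orientation: [1.223, 1.201, -1.223]
wrist_force: [-0.6, 0.3, 0.2]
finger_gap: 0.0
```

```bash
python3 st.py; python3 -c "
from h import *;from cell import r
c=r.capture('scene');cv2.imwrite('pics/s4.png',cv2.resize(c['color'][180:350,270:430],None,fx=3.5,fy=3.5,interpolation=cv2.INTER_CUBIC))"
```

```text
t 9.35 pos [0.5932 0.0342 0.2735] gap 0.0 F [-0.6  0.3  0.2]
[[-0.0, 1.0, -0.018], [0.0, -0.018, -1.0], [-1.0, -0.0, -0.0]] [-0.13  0.08  1.66  0.    1.41 -0.11]
```

View pics/s4.png

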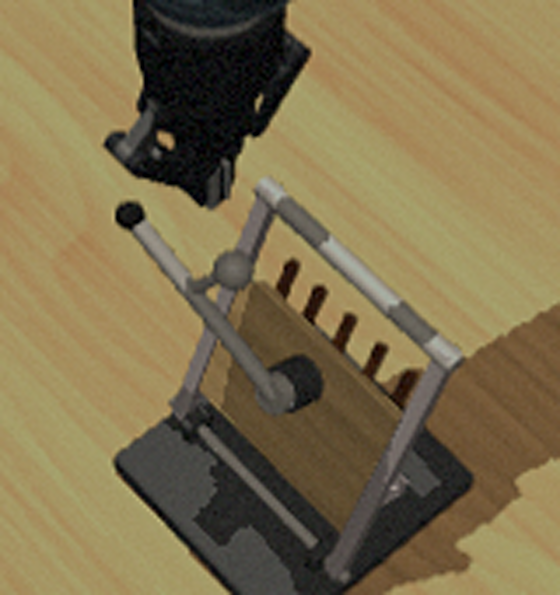

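The kickstand has passed the balance point and is falling on its own: foot at (130,213), knob at (233,268). Next I raise the tool, move it above the bar, tilt it to the rack's lean and open the gripper.

Call:
drive_tool([
  [[0, -3, 0, 0, 0, 0, 0], [0, -2.7, 0, 0, 0, 0, 0], [5, 0, -4.65, -3.2, 0, 0, 0], [5, 0, -4.65, -3.2, 0, 0, 0], [5, 0, 0, 0, 0, 0, 0.18], [5, 0, 0, 0, 0, 0, 0.18], [5, 2.2, -0.8, 0, 0, 0, 0], [5, 0, 0, 0, 0, 0, 0]],
])

```text
clock: 10.4
position: [0.5003, 0.101, 0.3054]
orientation: [1.367, 0.933, -0.955]
wrist_force: [-0.3, -0.6, -0.5]
finger_gap: 0.585
```

```bash
python3 st.py; python3 -c "
from h import *;from cell import r
c=r.capture('scene');p=np.load('p.npy');s=r.state();M=R.from_rotvec(s['orientation']).as_matrix()
b=rack(p,[0,0,.2],.36)[0];print('bar - TCP in tool axes cm',(M.T@(b-s['position'])*100).round(2))
print('bar px',((proj(c,rack(p,[[0,.083,.2],[0,-.083,.2]],.36))-[270,180])*3.5).round())
cv2.imwrite('pics/s5.png',cv2.resize(c['color'][180:350,270:430],None,fx=3.5,fy=3.5,interpolation=cv2.INTER_CUBIC))"
```

```text
t 10.4 pos [0.5003 0.101  0.3054] gap 0.585 F [-0.3 -0.6 -0.5]
[[0.349, 0.937, -0.016], [-0.006, -0.015, -1.0], [-0.937, 0.349, -0.0]] [-0.03 -0.38  2.03  0.    1.13 -0.01]
bar - TCP in tool axes cm [ 9.54 -0.07  0.12]
bar px [[457. 362.]
 [263. 182.]]
```

View pics/s5.png

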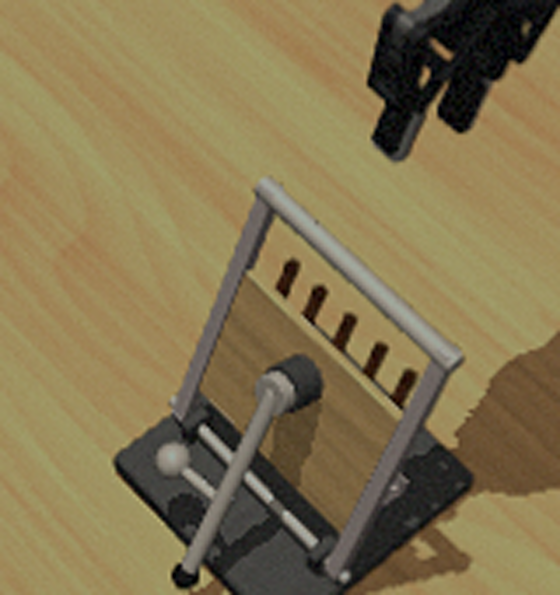

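The kickstand is down (foot at (185,576)), the rack still leans, and the bar lies where computed, ending at (457,362) and (263,184). I'll advance and close the fingers.

Call:
drive_tool([
  [[5, 2.5, 0, 0, 0, 0, 0], [5, 2.5, 0, 0, 0, 0, 0], [5, 2.5, 0, 0, 0, 0, 0], [5, 1.4, 0, 0, 0, 0, 0], [5, 1, 0, 0, 0, 0, 0], [5, 0, 0, 0, 0, 0, 0], [0, 0, 0, 0, 0, 0, 0], [0, 0, 0, 0, 0, 0, 0]],
], squeeze=30)

```text
clock: 11.45
position: [0.5368, 0.1, 0.2154]
orientation: [1.369, 0.929, -0.952]
wrist_force: [0.1, 0.2, -0.2]
finger_gap: 0.166
```

Call:
drive_tool([
  [[0, 0, 0, 0, 0, 0, 0], [0, 0, 0, 0, 0, 0, 0], [0, 0, 0, 0, 0, 0, 0], [0, 0, 0, 0, 0, 0, 0], [0, 0, 0, 0, 0, 0, 0], [0, 0, 0, 0, 0, 0, 0], [0, 0, 0, 0, 0, 0, 0], [0, 0, 0, 0, 0, 0, 0]],
])

```text
clock: 12.45
position: [0.538, 0.1, 0.218]
orientation: [1.37, 0.926, -0.949]
wrist_force: [-5.1, 0.2, 10.4]
finger_gap: 0.001
```

```bash
python3 st.py; python3 -c "
from h import *;from cell import r
s=r.state();p=np.load('p.npy');M=R.from_rotvec(s['orientation']).as_matrix()
hz=np.array([p[0],p[1],.03]);print('hinge from TCP, tool axes cm',(M.T@(hz-s['position'])*100).round(2))"
```

```text
t 12.45 pos [0.538 0.1   0.218] gap 0.001 F [-5.1  0.2 10.4]
[[0.357, 0.934, -0.017], [-0.006, -0.016, -1.0], [-0.934, 0.357, 0.0]] [-0.02 -0.21  2.06  0.    0.92 -0.01]
hinge from TCP, tool axes cm [19.94 -0.49  0.1 ]
```

The fingers closed fully (gap 0.001) with about 11 N pushing back along the tool: they are on top of the bar, not around it. The tips are shorter than I assumed, as in the first push. I'll back off, open and look.

Call:
drive_tool([
  [[0, -2, 0, 0, 0, 0, 0], [3.5, -2, 0, 0, 0, 0, 0], [3.5, 0, 0, 0, 0, 0, 0], [3.5, 0, 0, 0, 0, 0, 0], [3.5, 0, 0, 0, 0, 0, 0], [3.5, 0, 0, 0, 0, 0, 0], [3.5, 0, 0, 0, 0, 0, 0], [3.5, 0, 0, 0, 0, 0, 0]],
])

```text
clock: 13.45
position: [0.5224, 0.1002, 0.2517]
orientation: [1.368, 0.93, -0.953]
wrist_force: [-0.6, 0.1, -0.5]
finger_gap: 0.411
```

```bash
python3 st.py; python3 -c "
from h import *;from cell import r
s=r.state();c=r.capture('scene');w=r.capture('wrist');p=np.load('p.npy');M=R.from_rotvec(s['orientation']).as_matrix()
b=rack(p,[[0,.083,.2],[0,0,.2],[0,-.083,.2]],.36);print('bar - TCP tool cm',(M.T@(b[1]-s['position'])*100).round(2))
P=np.r_[b,[s['position'],s['position']+M[:,0]*.017]]
print(((proj(c,P)-[300,190])*4).round());print((proj(w,P)*[.625,.625]+[400,0]).round())
a=cv2.resize(c['color'][190:290,300:400],None,fx=4,fy=4,interpolation=cv2.INTER_CUBIC)
o=np.zeros((400,800,3),np.uint8);o[:,:400]=a;o[:300,400:]=cv2.resize(w['color'],(400,300));cv2.imwrite('pics/s6.png',o)"
```

```text
t 13.45 pos [0.5224 0.1002 0.2517] gap 0.411 F [-0.6  0.1 -0.5]
[[0.352, 0.936, -0.017], [-0.006, -0.016, -1.0], [-0.936, 0.352, 0.0]] [-0.03 -0.28  2.06  0.    1.01 -0.01]
bar - TCP tool cm [ 3.65 -0.12  0.09]
[[403. 374.]
 [288. 268.]
 [180. 168.]
 [311. 218.]
 [300. 242.]]
[[599.  71.]
 [599. 177.]
 [599. 259.]
 [600. 199.]
 [600. 187.]]
```

View pics/s6.png

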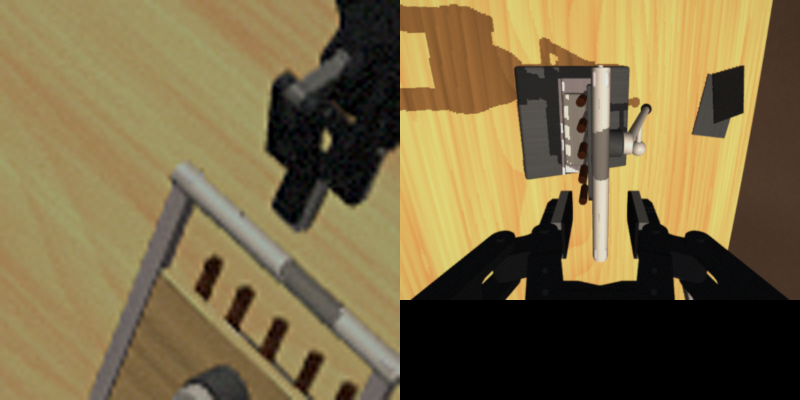

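```bash
python3 -c "
from h import *;from cell import r
s=r.state();c=r.capture('scene');w=r.capture('wrist');M=R.from_rotvec(s['orientation']).as_matrix()
for x in(-.02,-.01,0,.01,.017):
  P=np.array([[x,.0175,.011],[x,.0175,-.011],[x,.03,.011],[x,.03,-.011]])@M.T+s['position']
  print(x,((proj(c,P)-[300,190])*4).round().tolist(),(proj(w,P)*.625+[400,0]).round().tolist())"
```

```text
-0.02 [[286.0, 186.0], [317.0, 214.0], [269.0, 194.0], [300.0, 222.0]] [[629.0, 231.0], [630.0, 199.0], [649.0, 231.0], [651.0, 199.0]]
-0.01 [[279.0, 201.0], [310.0, 229.0], [263.0, 208.0], [294.0, 236.0]] [[627.0, 221.0], [628.0, 191.0], [646.0, 221.0], [648.0, 191.0]]
0 [[273.0, 215.0], [304.0, 243.0], [256.0, 223.0], [287.0, 251.0]] [[626.0, 213.0], [627.0, 184.0], [644.0, 213.0], [646.0, 184.0]]
0.01 [[267.0, 230.0], [297.0, 257.0], [250.0, 237.0], [280.0, 265.0]] [[624.0, 205.0], [625.0, 178.0], [641.0, 205.0], [643.0, 178.0]]
0.017 [[262.0, 239.0], [292.0, 267.0], [246.0, 247.0], [276.0, 275.0]] [[623.0, 200.0], [624.0, 174.0], [640.0, 200.0], [642.0, 174.0]]
```

Both views put the fingertips about 21 mm nearer the wrist than the text states relative to the reported TCP. In the scene crop the tip edge runs from (275,208) to (300,230), and in the wrist view it sits at row 192. So I'll go 5.6 cm forward from here, which puts the tips about 17 mm past the bar, clear of the files.

Call:
drive_tool([
  [[3.5, 1.5, -0.1, 0, 0, 0, 0], [3.5, 1.5, 0, 0, 0, 0, 0], [3.5, 1.5, 0, 0, 0, 0, 0], [3.5, 1.1, 0, 0, 0, 0, 0], [3.5, 0, 0, 0, 0, 0, 0], [0, 0, 0, 0, 0, 0, 0], [0, 0, 0, 0, 0, 0, 0], [0, 0, 0, 0, 0, 0, 0]],
], squeeze=30)

```text
clock: 14.65
position: [0.5422, 0.0999, 0.2001]
orientation: [1.37, 0.927, -0.95]
wrist_force: [5.8, 0.3, -4.4]
finger_gap: 0.148
```

Call:
drive_tool([
  [[0, 0, 0, 0, 0, 0, 0], [0, 0, 0, 0, 0, 0, 0], [0, 0, 0, 0, 0, 0, 0], [0, 0, 0, 0, 0, 0, 0], [0, 0, 0, 0, 0, 0, 0], [0, 0, 0, 0, 0, 0, 0], [0, 0, 0, 0, 0, 0, 0], [0, 0, 0, 0, 0, 0, 0]],
])

```text
clock: 15.65
position: [0.5422, 0.0999, 0.2001]
orientation: [1.37, 0.927, -0.95]
wrist_force: [5.1, 1.5, -4.2]
finger_gap: 0.149
```

```bash
cat > hg.py <<'E'
from h import *;from cell import r
s=r.state();p=np.load('p.npy');M=R.from_rotvec(s['orientation']).as_matrix()
h=np.array([p[0],p[1],.03]);v=M.T@(h-s['position'])*100
print('hinge from TCP, tool cm',v.round(2),'lean by TCP',np.arctan2(-(s['position']-h)[0],(s['position']-h)[2]).round(3),'tool tilt',np.arctan2(M[0,0],-M[2,0]).round(3))
E
python3 st.py;python3 hg.py
```

```text
t 15.65 pos [0.5422 0.0999 0.2001] gap 0.149 F [ 5.1  1.5 -4.2]
[[0.356, 0.934, -0.017], [-0.006, -0.016, -1.0], [-0.935, 0.356, -0.0]] [-0.02 -0.17  2.07  0.    0.88 -0.01]
hinge from TCP, tool cm [18.12 -0.23  0.1 ] lean by TCP 0.351 tool tilt 0.364
```

The bar is gripped: the gap of 0.149 is about 13 mm. Now I swing the rack up about its hinge.

Call:
drive_tool([
  [[0, 0, 0.39, 0, 0, 0, -0.0215], [0, 0.01, 0.39, 0, 0, 0, -0.0215], [0, 0, 0.39, 0, 0, 0, -0.0215], [0, 0.01, 0.39, 0, 0, 0, -0.0215], [0, 0, 0.39, 0, 0, 0, -0.0215], [0, 0.01, 0.39, 0, 0, 0, -0.0215], [0, 0, 0.39, 0, 0, 0, -0.0215], [0, 0, 0, 0, 0, 0, 0]],
])

```text
clock: 16.65
position: [0.5684, 0.0994, 0.2077]
orientation: [1.313, 1.043, -1.065]
wrist_force: [-2.1, -0.5, 6.0]
finger_gap: 0.144
```

```bash
python3 st.py;python3 hg.py
```

```text
t 16.65 pos [0.5684 0.0994 0.2077] gap 0.144 F [-2.1 -0.5  6. ]
[[0.209, 0.978, -0.017], [-0.004, -0.017, -1.0], [-0.978, 0.209, -0.0]] [-0.02 -0.03  1.9   0.    1.06 -0.01]
hinge from TCP, tool cm [18.13 -0.18  0.09] lean by TCP 0.2 tool tilt 0.211
```

Call:
drive_tool([
  [[0, 0, 0.39, 0, 0, 0, -0.0215], [0, 0.01, 0.39, 0, 0, 0, -0.0215], [0, 0, 0.39, 0, 0, 0, -0.0215], [0, 0.01, 0.39, 0, 0, 0, -0.0215], [0, 0, 0.39, 0, 0, 0, -0.0215], [0, 0.01, 0.39, 0, 0, 0, -0.0215], [0, 0, 0.39, 0, 0, 0, -0.0215], [0, 0, 0.3, 0, 0, 0, -0.0165]],
])

```text
clock: 17.65
position: [0.5983, 0.0989, 0.2116]
orientation: [1.242, 1.168, -1.19]
wrist_force: [-1.1, -0.4, 5.4]
finger_gap: 0.146
```

Call:
drive_tool([
  [[0, 0, 0, 0, 0, 0, 0], [0, 0, 0, 0, 0, 0, 0], [0, 0, 0, 0, 0, 0, 0], [0, 0, 0, 0, 0, 0, 0], [0, 0, 0, 0, 0, 0, 0], [0, 0, 0, 0, 0, 0, 0], [0, 0, 0, 0, 0, 0, 0], [0, 0, 0, 0, 0, 0, 0]],
])

```text
clock: 18.65
position: [0.5982, 0.0989, 0.2115]
orientation: [1.242, 1.168, -1.189]
wrist_force: [-1.1, -0.6, 5.9]
finger_gap: 0.149
```

```bash
python3 st.py;python3 hg.py; python3 -c "
from h import *;from cell import r
c=r.capture('scene');p=np.load('p.npy')
for l in(.0,.04,.08):print(l,((proj(c,np.r_[rack(p,[[0,.083,.2],[0,-.083,.2]],l),rack(p,kick(3.49),l),rack(p,[[.055,.085,-.01],[.055,-.085,-.01]],0)])-[270,180])*3.5).round().tolist())
cv2.imwrite('pics/s7.png',cv2.resize(c['color'][180:380,270:450],None,fx=3.5,fy=3.5,interpolation=cv2.INTER_CUBIC)[:600])"
```

```text
t 18.65 pos [0.5982 0.0989 0.2115] gap 0.149 F [-1.1 -0.6  5.9]
[[0.044, 0.999, -0.017], [-0.001, -0.017, -1.0], [-0.999, 0.044, 0.0]] [-0.02  0.13  1.71  0.    1.25 -0.01]
hinge from TCP, tool cm [18.16 -0.17  0.09] lean by TCP 0.035 tool tilt 0.044
0.0 [[369.0, 423.0], [173.0, 233.0], [190.0, 587.0], [283.0, 634.0], [112.0, 452.0]]
0.04 [[380.0, 415.0], [184.0, 226.0], [189.0, 586.0], [283.0, 634.0], [112.0, 452.0]]
0.08 [[390.0, 407.0], [194.0, 219.0], [188.0, 584.0], [283.0, 634.0], [112.0, 452.0]]
```

View pics/s7.png

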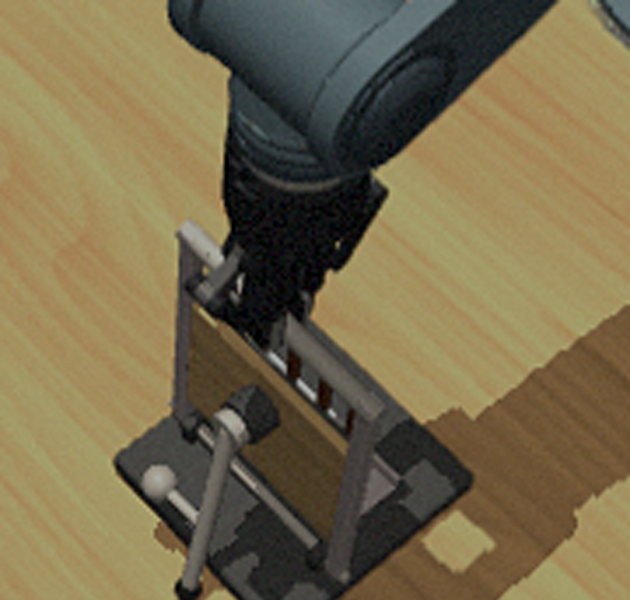

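The picture shows the bar ends at (380,410) and (185,229), which means a lean of about 0.04. The kick foot at (188,590) fits fully down, and the plate corner at (115,462) is unchanged. I'll trim slightly closer to upright, settle and check.

Call:
drive_tool([
  [[0, 0, 0.15, 0, 0, 0, -0.008], [0, 0, 0.15, 0, 0, 0, -0.008], [0, 0, 0, 0, 0, 0, 0], [0, 0, 0, 0, 0, 0, 0], [0, 0, 0, 0, 0, 0, 0], [0, 0, 0, 0, 0, 0, 0], [0, 0, 0, 0, 0, 0, 0], [0, 0, 0, 0, 0, 0, 0]],
])

```text
clock: 19.7
position: [0.6012, 0.0988, 0.2117]
orientation: [1.235, 1.18, -1.201]
wrist_force: [-1.0, -1.5, 5.7]
finger_gap: 0.146
```

```bash
python3 st.py;python3 hg.py
```

```text
t 19.7 pos [0.6012 0.0988 0.2117] gap 0.146 F [-1.  -1.5  5.7]
[[0.029, 0.999, -0.017], [-0.001, -0.017, -1.0], [-1.0, 0.029, 0.0]] [-0.02  0.15  1.7   0.    1.27 -0.01]
hinge from TCP, tool cm [18.17 -0.18  0.09] lean by TCP 0.018 tool tilt 0.029
```

```bash
python3 -c "
from cell import r
print(r.sign_off())"; python3 st.py
```

```text
the job is handed in; nothing more can be done
None
the job is handed in; nothing more can be done
```

I put the kickstand down while the rack still leaned forward. Then I took the rack by its top bar, brought it upright and handed the job in at about 19.7 s, still holding the bar. The hand-in gave no verdict.

**Last checks, all fine:**
- **Lean:** the rack leans about 0.02 to 0.03 rad forward by the tool pose. The last picture, taken before a final trim of about 0.016 rad, showed about 0.04.
- **Grip:** the fingers are closed on the bar at about 12.5 mm with a 30 N squeeze, and the wrist force was steady at about 6 N.
- **Kickstand and foot plate:** the kickstand was at its stop in that picture, and the foot plate's corner had not moved.
- **Tray, bowl and brush:** the arm never went near them, but I did not measure their positions again at the end.

**What went wrong on the way:**
- The first push at the kickstand went over the ball, and the first close of the fingers shut on top of the bar instead of around it.
- The pictures showed the fingertips about 21 mm shorter, relative to the reported tool position, than the text states. After allowing for that, the push and the grasp both worked.

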